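# Put two trays on a tiered post stand

## Task

Build up the two-tier stand: fit the blue tray with the wide corner holes over the four stepped posts so that it sits flat on the bottom shoulders, then the yellow tray with the narrow holes flat on the upper shoulders, every corner hole over its own post. Keep hold of each tray until it is down, do not let it drop. Leave the other things on the bench where they are.

Things in the scene. Friction and masses are not known exactly. Their poses are not given: they have to be found in the camera images.
- stand: Grey fixed stand with four steel posts at x = +-70, y = +-48 mm; origin at the centre of its underside on the worktop, z up. Base 182 (own x) by 138 (own y) by 10 mm. Each post, heights above the worktop: collar 30 mm in diameter up to 22 mm (bottom shoulder), 18 mm in diameter up to 82 mm (upper shoulder, bevelled 1.5 mm), 8 mm pin with tapered tip up to 104 mm.
- stand_lower (a point): Centre of the stand at the height of its bottom shoulders, 22 mm above the worktop: the blue tray's underside comes to lie here, its grip bar centre then 67 mm above the worktop.
- stand_upper (a point): Centre of the stand at the height of its upper shoulders, 82 mm above the worktop: the yellow tray's underside comes to lie here, its grip bar centre then 127 mm above the worktop.
- blue_tray_grip (a point): Centre of the blue tray's black grip bar, 45 mm above the tray's underside; z up. The bar bridges the tray's middle along own x: 76 mm long, 14 mm wide (own y), 14 mm high, on uprights at x = +-34 mm. Starts flat on the worktop.
- yellow_tray_grip (a point): Centre of the yellow tray's black grip bar, 45 mm above the tray's underside; z up. The bar bridges the tray's middle along own x: 76 mm long, 14 mm wide (own y), 14 mm high, on uprights at x = +-34 mm. Starts flat on the worktop.
- blue_tray: Blue tray (bottom tier), 176 mm long (own x) by 132 mm wide (own y), 0.25 kg: 5 mm plate, rim to 11 mm, four 23 mm through holes at x = +-70, y = +-48 mm (fits either way round). Its bar top is 52 mm above the underside. Origin at the centre of the underside, z up.
- yellow_tray: Yellow tray (top tier), 176 mm long (own x) by 132 mm wide (own y), 0.25 kg: 5 mm plate, rim to 11 mm, four 12.5 mm through holes at x = +-70, y = +-48 mm (fits either way round). Its bar top is 52 mm above the underside. Origin at the centre of the underside, z up.
- petri_dish: Bystander: closed petri dish, 150 mm across, 22 mm high, behind the stand; origin at the centre of its underside.
- timer: Bystander: white countdown timer, 46 x 64 x 59 mm, behind the stand; origin at the centre of its underside.
- tape_roll: Bystander: roll of tan tape lying flat, 96 mm across, 25 mm high, behind the stand; origin at the centre of its underside.
- tweezers: Bystander: steel tweezers lying flat, 12 x 150 x 14 mm, left behind the stand; origin at the centre of its underside.
- red_marker: Bystander: red and white marker pen lying flat, 17 x 135 x 16 mm, right of the stand; origin at the centre of its underside.
There are look-alikes about, which are no part of the job. Of the things that look like the stand, the larger one is meant.

How it is judged:
On the way, in this order (a step that is already met when the one before it is completed fails the run):
1. the blue tray sits flat on the bottom shoulders, all four holes over the posts (z of blue_tray_grip in the frame of stand between 0.065 and 0.0695 m and horizontal distance between blue_tray_grip and stand below 0.007 m and angle between blue_tray_grip's own z axis and vertical below 0.035 rad and angle between the x axis of blue_tray_grip and the x axis of stand, either way round below 0.1 rad), for 0.2 s.
2. the yellow tray sits flat on the upper shoulders above it (z of yellow_tray_grip in the frame of stand between 0.125 and 0.1295 m and horizontal distance between yellow_tray_grip and stand below 0.007 m and angle between yellow_tray_grip's own z axis and vertical below 0.035 rad and angle between the x axis of yellow_tray_grip and the x axis of stand, either way round below 0.1 rad), for 0.2 s.
At the end, for the whole second after the job is handed in: Both trays rest, released and still, on the stand: blue tray's grip bar 65 to 69.5 mm and yellow tray's 125 to 129.5 mm above the stand's underside, each within 7 mm of the stand's centre line, tilted less than 0.035 rad and with its long axis within 0.1 rad of the stand's (all of step 1 and all of step 2 and linear speed of each of blue_tray, yellow_tray below 0.02 m/s and angular speed of each of blue_tray, yellow_tray below 0.1 rad/s); the robot touches nothing.
It fails at once if the blue tray is dropped onto the stand (falls free at over 0.5 m/s above it) (contact force between the fingers and blue_tray below 0.05 N and linear speed of blue_tray above 0.5 m/s and horizontal distance between blue_tray and stand below 0.06 m).
It fails at once if the yellow tray is dropped onto the stand (falls free at over 0.5 m/s above it) (contact force between the fingers and yellow_tray below 0.05 N and linear speed of yellow_tray above 0.5 m/s and horizontal distance between yellow_tray and stand below 0.06 m).
It fails at once if a bystander is pushed more than 30 mm away (distance of any of petri_dish, timer, tape_roll, tweezers, red_marker from where it was at the start of the episode above 0.03 m).
It also fails if it takes over 61 s, if anything falls off the work surface, if the arm or the gripper's body presses on something with over 40 N, if the wrist force passes 120 N, or if a joint passes its speed limit or range.

## Robot

A 7-joint arm with a two-finger parallel gripper is mounted at the origin on a cart in front of the work surface, level with it; the furniture and walls round the work are solid. World frame = base frame: x ahead of the robot, y to its left, z up, the work surface at z = 0. Lengths are in m, angles in rad, forces in N, time in s.
With the tool pointing down it reaches from about 0.4 to 0.875 m from the base axis. Payload 19.3 kg.
Tool frame: the origin (TCP) lies on the centre line of the jaws, within the pads' length; the fingertips stand 11 mm ahead of it and the grasp point (between the pads) lies 8 mm behind it; z points along the fingers, y is the line along which they close (so a half turn about z gives the same grasp; the last joint's range is limited). The gripper opens to 85 mm and grips with 20 to 120 N. Pads are 22 mm wide; open, the fingers measure 114 mm over their backs; the gripper's body (76 mm by 85 mm) begins 54 mm behind the grasp point. The pads swing forward as they close: fully open they stand 13 mm farther back than shut.
Start: joints at [1.194, 0.521, -0.036, 1.599, 0.021, 1.021, -0.113], TCP at [0.189, -0.596, 0.242] pointing down, gripper open.
Joint ranges: [-2.91, 2.91], [-0.3, 2.13], [-1.5, 1.42], [0.17, 2.43], [-1.26, 4.41], [0.16, 1.93], [-2.52, 2.52]. Speed limits (rad/s): [1.89, 1.89, 2.39, 2.39, 3.01, 3.01, 3.01].

## Interface

Orientations are given as a rotation vector (axis times angle).
In Python, from plant import manip gives the robot as it stands.
- The arm moves only by the tool apply_moves, never from a script. Its argument "rows" is a list of rows, each an object with "grip": the closure, from -1 (fully open) to 1 (shut); "travel": the shift along the tool's x, y, z in units of 30 mm (1.0 is 30 mm), a list of three; "yaw": the turn about the tool's z in units of 6 degrees (1.0 is 6 degrees). In form: [{"grip": grip, "travel": [x, y, z], "yaw": yaw}, ...]. A call has 1 to 5 rows; each row is the pose to reach, as a shift and turn from the pose commanded when the call began, along the tool's axes at that moment; what a row does not reach only later rows make up. A row lasts 1/8 s, in which the tool goes at most 62.5 mm and 10.7 degrees, less where a joint would pass 70% of its speed; a pose out of reach is approached as far as the arm can. A call with a gripper value outside its range is refused whole. The fingers move at their own pace and stop on an object; "newtons" is the grip in N (left out, the last holds). Time passes only in rows, so rows that repeat a pose let the fingers close. It gives the time, the measured TCP pose, the force, the opening and the grip force at its end, in the units of the state.
- manip.state(): the state, without advancing time (a new reading comes with each control period).
- manip.get_image(name): name is "scene" or "top" or "wrist"; returns the picture (384x512x3 uint8, red, green, blue); there is no depth.
- manip.camera_info(name): a dict with "intrinsics" (3x3 intrinsics, pixels), "D" ([k1, k2, p1, p2, k3] as OpenCV has them; the pictures are not rectified), "pose" (4x4, takes a point from camera to world coordinates); the wrist camera has in their place "tool_from_camera" (4x4, takes a point from camera to tool coordinates, whose origin is the TCP and whose axes are the flange's). Camera axes: x right, y up, looking along -z (the intrinsics and any distortion apply to the point x, -y, -z); pixel columns grow to the right and rows downward; lengths in m; the calibration is good to about 2 mm. A picture is of the moment at which its call begins: read the wrist's pose just before it. camera_info takes no time and is no camera call.
- manip.sign_off(): hands the job in; it is judged then, once.
The state is a dict: "time": time; "q": joint angles; "dq": joint speeds; "joint_torque": joint torques, N m; "eef_pos": TCP position; "tool_rot": TCP orientation; "force": force on the tool from outside, world axes, zero at the start; "torque": the same for the moment, N m; "finger_gap": opening from 0.0 (shut) to 1.0 (fully open); "grasp_force": force on a finger pad.
Only numpy, scipy, OpenCV 4.12 (cv2) and the standard library are available. Lean on these libraries where they do the work, as an engineer would, in place of code of your own. Each camera call takes 0.05 s, during which the arm holds its last target. There are 200 camera calls.

## Working session

There is one attempt and no reset: what is moved stays moved. The work goes in short steps, Python scripts to look and compute and a tool call to move; the robot and the scene stay as the last step left them, time stands still between calls to the robot, and variables do not carry over. Pictures are saved under pics/ and viewed, at most 10 in all, crops included, and the job is handed in when it is done.

Besides the shell and the picture viewer there is one more tool, called after "Request:" as name(argument=value, ...), one argument or row to a line, values as JSON. apply_moves: Moves the arm, as the interface text tells. Its arguments: {"type":"object","properties":{"rows":{"type":"array","items":{"type":"object","properties":{"grip":{"type":"number"},"travel":{"type":"array","items":{"type":"number"}},"yaw":{"type":"number"}}}},"newtons":{"type":"number"}},"required":["rows"]}

```bash
mkdir -p pics; ls
python3 - <<'E'
from plant import manip
import cv2,numpy as np
np.set_printoptions(precision=4,suppress=True)
s=manip.state();print(s)
for n in("top","scene"):
    cv2.imwrite(f"pics/{n}0.png",cv2.resize(cv2.cvtColor(manip.get_image(n),cv2.COLOR_RGB2BGR),(800,600),interpolation=cv2.INTER_CUBIC))
    print(n,manip.camera_info(n))
print(manip.camera_info("wrist"))
E
```

```text
pics
{'time': 0.0, 'q': array([ 1.1938,  0.522 , -0.0363,  1.6   ,  0.0212,  1.0211, -0.1128]), 'dq': array([-0.0002,  0.0009, -0.0005,  0.001 ,  0.0012,  0.0004, -0.0015]), 'joint_torque': array([  0.0026, -92.7091,   1.9814, -36.9925,   0.018 ,   0.0083,
         0.    ]), 'eef_pos': array([ 0.1886, -0.5955,  0.2417]), 'tool_rot': array([-3.1036, -0.4798,  0.0004]), 'force': array([-0.5673,  0.5898,  0.6   ]), 'torque': array([-0.0058,  0.0303, -0.0162]), 'grasp_force': 0.0, 'finger_gap': 0.9983970307786731}
top {'intrinsics': array([[464.552 ,   0.    , 256.4147],
       [  0.    , 464.552 , 194.706 ],
       [  0.    ,   0.    ,   1.    ]]), 'D': array([0.065, 0.   , 0.   , 0.   , 0.   ]), 'pose': array([[ 0.0079,  0.9921, -0.125 ,  0.4164],
       [-0.9999,  0.0095,  0.0115, -0.0928],
       [ 0.0126,  0.1249,  0.9921,  1.5466],
       [ 0.    ,  0.    ,  0.    ,  1.    ]])}
scene {'intrinsics': array([[362.4025,   0.    , 254.8988],
       [  0.    , 362.4025, 188.7849],
       [  0.    ,   0.    ,   1.    ]]), 'D': array([-0.0711,  0.    ,  0.    ,  0.    ,  0.    ]), 'pose': array([[-0.7616,  0.3105, -0.5688, -0.1055],
       [-0.6479, -0.3426,  0.6804,  0.7261],
       [ 0.0164,  0.8867,  0.4621,  0.6355],
       [ 0.    ,  0.    ,  0.    ,  1.    ]])}
{'intrinsics': array([[331.2947,   0.    , 254.5023],
       [  0.    , 331.2947, 193.7715],
       [  0.    ,   0.    ,   1.    ]]), 'D': array([-0.0645,  0.    ,  0.    ,  0.    ,  0.    ]), 'tool_from_camera': array([[-0.0002,  0.948 ,  0.3181,  0.0824],
       [ 1.    ,  0.0002,  0.0001,  0.0003],
       [ 0.0001,  0.3181, -0.948 , -0.1317],
       [ 0.    ,  0.    ,  0.    ,  1.    ]])}
```

View pics/top0.png

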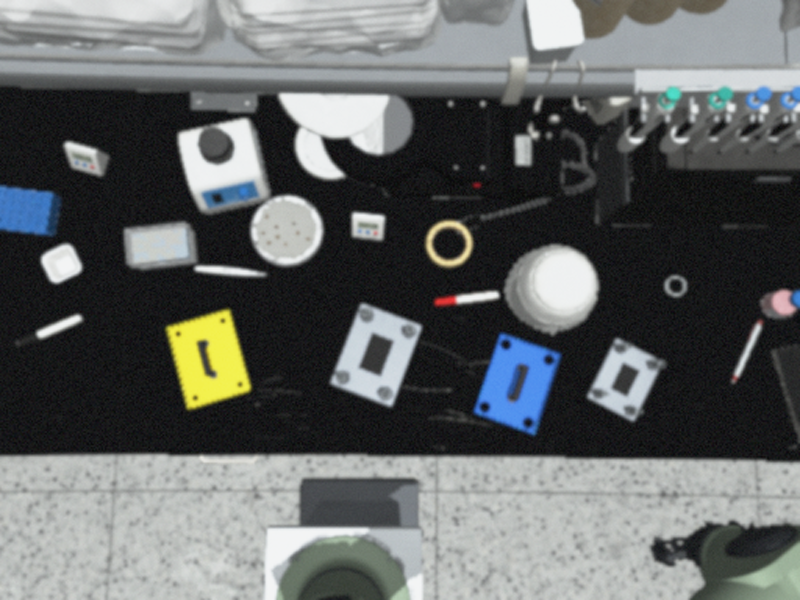

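View pics/scene0.png

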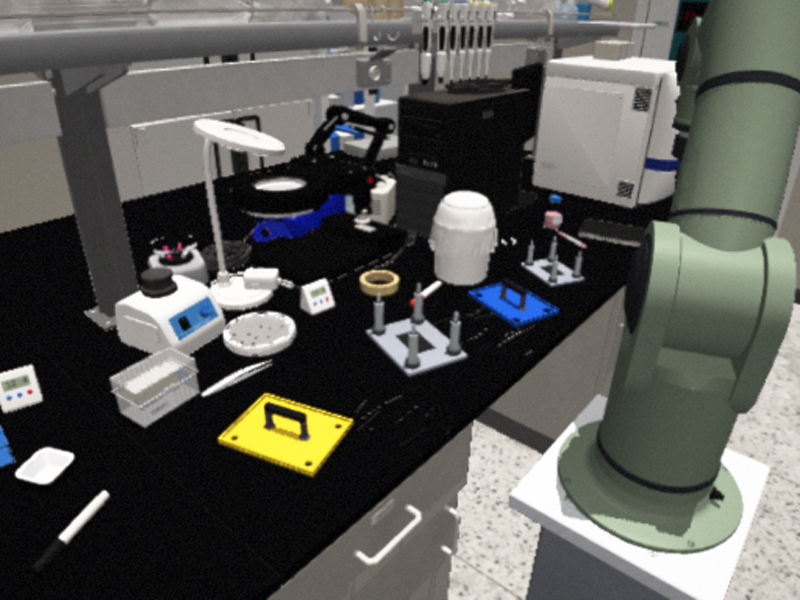

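The top view shows the stand at about (377,355), the blue tray at (517,384), the yellow tray at (208,359) and the small look-alike stand at (626,380). Next I'll get coarse poses from colour segmentation.

```bash
cat > h.py <<'E'
from plant import manip
import cv2,numpy as np
from scipy.spatial.transform import Rotation as R
from scipy.optimize import least_squares
np.set_printoptions(precision=4,suppress=True)
F=np.diag([1,-1,-1.])
def cam(n,s=None):
    c=manip.camera_info(n)
    if n=="wrist":
        T=np.eye(4);T[:3,:3]=R.from_rotvec(s["tool_rot"]).as_matrix();T[:3,3]=s["eef_pos"]
        P=T@c["tool_from_camera"]
    else:P=c["pose"]
    return c["intrinsics"],c["D"],P
def proj(C,X):
    K,D,P=C;p=(np.asarray(X,float)-P[:3,3])@P[:3,:3]@F
    return cv2.projectPoints(p,np.zeros(3),np.zeros(3),K,D)[0][:,0]
def back(C,uv,z):
    K,D,P=C;n=cv2.undistortPoints(np.asarray(uv,float).reshape(-1,1,2),K,D)[:,0]
    d=np.c_[n,np.ones(len(n))]@F@P[:3,:3].T
    return P[:3,3]+d*((z-P[2,3])/d[:,2])[:,None]
def model(p,L):
    c,s=np.cos(p[2]),np.sin(p[2]);L=np.asarray(L,float)
    return np.c_[p[0]+c*L[:,0]-s*L[:,1],p[1]+s*L[:,0]+c*L[:,1],L[:,2]]
def fit(C,L,uv,p0):
    r=least_squares(lambda p:(proj(C,model(p,L))-uv).ravel(),p0,x_scale=[.01,.01,.05])
    return r.x,r.fun.reshape(-1,2)
def big(im,f,path):cv2.imwrite(path,cv2.resize(cv2.cvtColor(im,cv2.COLOR_RGB2BGR),None,fx=f,fy=f,interpolation=cv2.INTER_CUBIC))
E
python3 - <<'E'
from h import *
C=cam("top");im=manip.get_image("top").astype(int);r,g,b=im[...,0],im[...,1],im[...,2]
def rect(m,x0,x1,y0,y1,z):
    k=np.zeros(m.shape,np.uint8);k[y0:y1,x0:x1]=m[y0:y1,x0:x1]
    c=max(cv2.findContours(k,0,1)[0],key=cv2.contourArea)
    W=back(C,c[:,0],z)[:,:2]
    q=cv2.minAreaRect((W*1000).astype(np.float32));return q
print("blue",rect((b>150)&(r<130),295,370,200,290,.011))
print("yel",rect((r>150)&(b<120),95,170,190,270,.011))
print("stand",rect((r>100),200,275,185,270,.010))
for n,(x,y) in dict(b=(518,383),y=(207,358)).items(): print(n,"bar",back(C,[[x*.64,y*.64]],.052))
print("stand hole",back(C,[[376*.64,355*.64]],.01), "tape",back(C,[[450*.64,244*.64],[466*.64,298*.64],[551*.64,288*.64]],.02))
E
```

```text
blue ((446.4722900390625, -355.13836669921875), (132.1834259033203, 177.02529907226562), 70.84967041015625)
yel ((492.1579895019531, 292.0719299316406), (178.2572479248047, 134.1541748046875), 17.245542526245117)
stand ((504.0931701660156, -58.62884521484375), (140.97073364257812, 185.6265411376953), 69.77137756347656)
b bar [[ 0.4445 -0.3516  0.052 ]]
y bar [[0.4904 0.284  0.052 ]]
stand hole [[ 0.5014 -0.0594  0.01  ]] tape [[ 0.7398 -0.2152  0.02  ]
 [ 0.6234 -0.2492  0.02  ]
 [ 0.6466 -0.4298  0.02  ]]
```

Coarse poses from this: blue (0.446, -0.355, -19.2°), stand (0.504, -0.059, -20.2°), yellow (0.492, 0.292, 17.2°). I'll hover over the blue tray first.

Request:
apply_moves(
  rows=[
    {"grip": -1,"travel": [2,-1,0.2],"yaw": 1.3},
    {"grip": -1,"travel": [3.6,-1.75,0.5],"yaw": 2.6},
    {"grip": -1,"travel": [5.2,-2.5,0.8],"yaw": 3.9},
    {"grip": -1,"travel": [7,-3.3,1.1],"yaw": 5.2},
    {"grip": -1,"travel": [8.6,-4.1,1.4],"yaw": 6.1},
  ],
)

```text
time: 0.78
eef_pos: [0.399, -0.399, 0.2]
tool_rot: [-3.097, 0.524, -0.0]
force: [0.7, -0.5, 0.2]
finger_gap: 0.997
grasp_force: 0.0
```

```bash
cat >> h.py <<'E'
def go(x,y,z,deg,s=None):
    "units to reach a tool-down pose whose tool x points at deg in the world"
    s=s or manip.state();Rm=R.from_rotvec(s["tool_rot"]).as_matrix()
    d=Rm.T@(np.array([x,y,z])-s["eef_pos"])/.03
    a=np.degrees(np.arctan2(Rm[1,0],Rm[0,0]))
    print("at",s["eef_pos"],"deg %.2f"%a,"tilt %.4f"%np.arccos(-Rm[2,2]),"gap %.3f t %.2f F"%(s["finger_gap"],s["time"]),s["force"],"grasp %.1f"%s["grasp_force"])
    print("travel",d.round(3),"yaw %.3f"%(-((deg-a+180)%360-180)/6))
E
python3 -c "
from h import *
go(.446,-.355,.2,-19.2)"
```

```text
at [ 0.399 -0.399  0.2  ] deg -19.22 tilt 0.0002 gap 0.997 t 0.78 F [ 0.6552 -0.513   0.1796] grasp 0.0
travel [ 0.997 -1.902 -0.001] yaw -0.003
```

Request:
apply_moves(
  rows=[
    {"grip": -1,"travel": [1,-1.9,0],"yaw": 0},
    {"grip": -1,"travel": [1,-1.9,0],"yaw": 0},
    {"grip": -1,"travel": [1,-1.9,0],"yaw": 0},
  ],
)

```text
time: 1.15
eef_pos: [0.4442, -0.3567, 0.2002]
tool_rot: [3.098, -0.518, -0.001]
force: [0.7, -0.2, 0.0]
finger_gap: 1.003
grasp_force: 0.0
```

Run:
```python
from h import *
s=manip.state();im=manip.get_image("wrist");np.savez("w1.npz",im=im,pos=s["eef_pos"],rot=s["tool_rot"])
big(im,1.5625,"pics/w1.png");C=cam("wrist",s);go(.446,-.355,.2,-19.2,s)
L=[[a*.07,b*.048,.005] for a in(1,-1) for b in(1,-1)]
print(proj(C,model([.446,-.355,np.radians(-19.15)],L))*1.5625)
```

```text
at [ 0.4442 -0.3567  0.2002] deg -19.00 tilt 0.0005 gap 1.003 t 1.15 F [ 0.6866 -0.2185  0.0118] grasp 0.0
travel [ 0.038 -0.072  0.005] yaw 0.034
[[315.7901 149.5325]
 [473.2131 149.8957]
 [325.1054 359.4335]
 [463.6513 359.7405]]
```

View pics/w1.png

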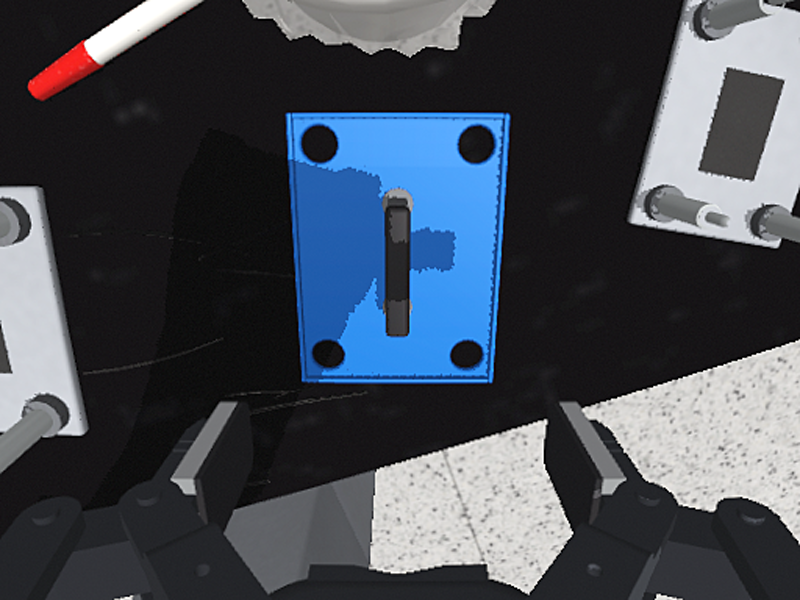

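The holes are at about (319,144), (477,144), (328,353) and (466,353), and the bar at (398,265). Fitting the pose to these.

Run:
```python
from h import *
d=np.load("w1.npz");s=dict(eef_pos=d["pos"],tool_rot=d["rot"]);C=cam("wrist",s)
im=d["im"].astype(int)
uv=[]
for x,y in[(319,144),(477,144),(328,353),(466,353)]:
    x,y=x/1.5625,y/1.5625;x0,y0=int(x)-15,int(y)-15
    k=(im[y0:y0+30,x0:x0+30,2]<60).astype(np.uint8)
    n,l,st,c=cv2.connectedComponentsWithStats(k)
    i=l[15,15];uv.append(c[i]+[x0,y0]);print(st[i],uv[-1])
L=[[a*.07,b*.048,.005] for a in(1,-1) for b in(1,-1)]
p,r=fit(C,L,np.array(uv),[.446,-.355,-.33]);print(p,np.degrees(p[2]),r)
p2=back(C,np.array([[398,268]])/1.5625,.052);print("bar",p2)
go(p[0],p[1],.06,np.degrees(p[2]))
```

```text
[  4   4  23  23 413] [204.0678  91.8039]
[  3   4  23  23 414] [304.4058  92.0193]
[  6   8  20  17 273] [209.6777 225.967 ]
[  6   8  20  17 262] [298.0534 226.1985]
[ 0.4493 -0.3579 -0.3347] -19.174845280075548 [[-0.3989 -0.5155]
 [ 0.3734 -0.4306]
 [-0.2981  0.6444]
 [ 0.3267  0.6406]]
bar [[ 0.4526 -0.3597  0.052 ]]
at [ 0.4436 -0.3573  0.2002] deg -19.08 tilt 0.0007 gap 0.999 t 1.20 F [-1.0726 -0.958   0.0705] grasp 0.0
travel [ 0.186 -0.047  4.674] yaw 0.016
```

Request:
apply_moves(
  rows=[
    {"grip": -1,"travel": [0.15,-0.05,2],"yaw": 0},
    {"grip": -1,"travel": [0.15,-0.05,3.6],"yaw": 0},
    {"grip": -1,"travel": [0.15,-0.05,5],"yaw": 0},
    {"grip": -1,"travel": [0.15,-0.05,5.44],"yaw": 0},
    {"grip": -1,"travel": [0.15,-0.05,5.44],"yaw": 0},
  ],
)

```text
time: 1.82
eef_pos: [0.4487, -0.3573, 0.0373]
tool_rot: [3.098, -0.521, -0.001]
force: [-0.0, -0.6, 1.0]
finger_gap: 1.004
grasp_force: 0.0
```

Request:
apply_moves(
  rows=[
    {"grip": 0.3,"travel": [0,0,0],"yaw": 0},
    {"grip": 1,"travel": [0,0,0],"yaw": 0},
    {"grip": 1,"travel": [0,0,0],"yaw": 0},
    {"grip": 1,"travel": [0,0,0],"yaw": 0},
    {"grip": 1,"travel": [0,0,0],"yaw": 0},
  ],
  newtons=60,
)

```text
time: 2.45
eef_pos: [0.4494, -0.3567, 0.0376]
tool_rot: [3.098, -0.519, 0.001]
force: [-1.6, 1.3, 8.6]
finger_gap: 0.154
grasp_force: 59.0
```

```bash
python3 -c "
from h import *
go(.449,-.358,.037,-19.2)"
```

```text
at [ 0.4494 -0.3567  0.0376] deg -19.02 tilt 0.0005 gap 0.154 t 2.45 F [-1.5569  1.2968  8.5654] grasp 59.0
travel [0.001 0.045 0.021] yaw 0.029
```

Request:
apply_moves(
  rows=[
    {"grip": 1,"travel": [0,0,-1],"yaw": 0},
    {"grip": 1,"travel": [0,0,-2.2],"yaw": 0},
    {"grip": 1,"travel": [0,0,-3.4],"yaw": 0},
    {"grip": 1,"travel": [0,0,-4.4],"yaw": 0},
    {"grip": 1,"travel": [0,0,-4.4],"yaw": 0},
  ],
)

```text
time: 3.08
eef_pos: [0.45, -0.3571, 0.1711]
tool_rot: [3.097, -0.519, 0.005]
force: [-0.6, -0.1, -2.0]
finger_gap: 0.151
grasp_force: 59.2
```

```bash
python3 -c "
from h import *
go(.504,-.059,.165,-20.2)
s=manip.state();im=manip.get_image('wrist');np.savez('w2.npz',im=im,pos=s['eef_pos'],rot=s['tool_rot']);big(im,1.5625,'pics/w2.png')"
```

```text
at [ 0.45   -0.3571  0.1711] deg -19.02 tilt 0.0033 gap 0.151 t 3.08 F [-0.5668 -0.1223 -2.044 ] grasp 59.2
travel [-1.537 -9.982  0.189] yaw 0.196
```

View pics/w2.png

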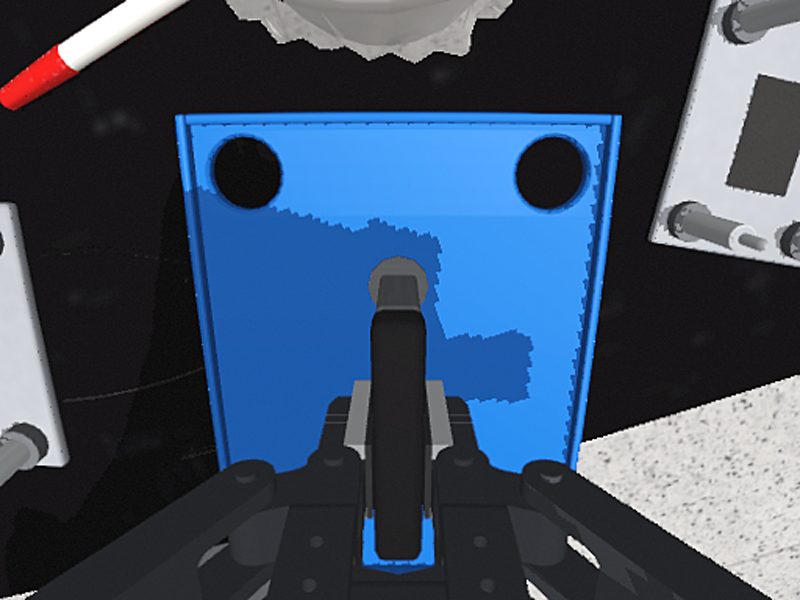

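The front holes show clearly at (249,172) and (550,172), with the tray square in the grip. Now to above the stand.

Request:
apply_moves(
  rows=[
    {"grip": 1,"travel": [-0.3,-1.2,0],"yaw": 0.1},
    {"grip": 1,"travel": [-0.5,-2.9,0],"yaw": 0.2},
    {"grip": 1,"travel": [-0.7,-4.6,0],"yaw": 0.2},
    {"grip": 1,"travel": [-1.0,-6.3,0],"yaw": 0.2},
    {"grip": 1,"travel": [-1.2,-8,0],"yaw": 0.2},
  ],
)

```text
time: 3.75
eef_pos: [0.4928, -0.1162, 0.168]
tool_rot: [3.093, -0.552, -0.003]
force: [0.8, 0.4, -2.0]
finger_gap: 0.155
grasp_force: 59.2
```

Request:
apply_moves(
  rows=[
    {"grip": 1,"travel": [-0.2,-1.2,0.1],"yaw": 0},
    {"grip": 1,"travel": [-0.3,-1.98,0.19],"yaw": 0},
    {"grip": 1,"travel": [-0.3,-1.98,0.19],"yaw": 0},
    {"grip": 1,"travel": [-0.3,-1.98,0.19],"yaw": 0},
  ],
)

```text
time: 4.25
eef_pos: [0.505, -0.0596, 0.1627]
tool_rot: [3.092, -0.552, -0.002]
force: [0.1, -0.4, -2.7]
finger_gap: 0.147
grasp_force: 59.2
```

Run:
```python
from h import *
d=np.load("w2.npz");s=dict(eef_pos=d["pos"],tool_rot=d["rot"]);C=cam("wrist",s)
z=s["eef_pos"][2]-.037+.005
p,r=fit(C,[[.07,.048,z],[.07,-.048,z]],np.array([[249,172],[550,172]])/1.5625,[.449,-.357,-.33]);print("tray in grip",p,np.degrees(p[2]),r.round(2).tolist())
s=manip.state();im=manip.get_image('wrist');np.savez('w3.npz',im=im,pos=s['eef_pos'],rot=s['tool_rot']);big(im,1.5625,'pics/w3.png')
go(.504,-.059,.165,-20.2,s)
```

```text
tray in grip [ 0.4501 -0.3577 -0.3322] -19.03330059626449 [[-2.52, 0.2], [2.52, 0.21]]
at [ 0.505  -0.0596  0.1627] deg -20.24 tilt 0.0014 gap 0.147 t 4.25 F [ 0.0542 -0.4386 -2.6966] grasp 59.2
travel [-0.038 -0.009 -0.077] yaw -0.007
```

View pics/w3.png

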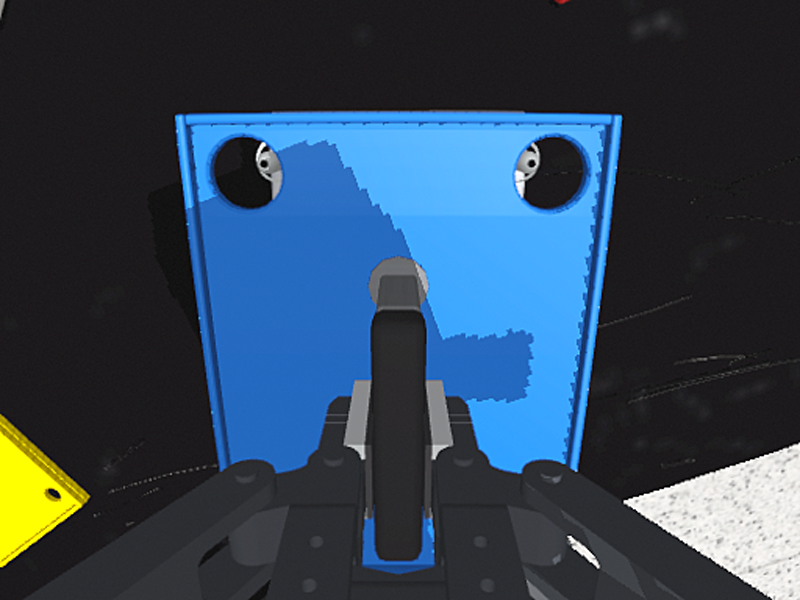

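Pin tips are visible through the front holes at (264,163) and (531,162), well centred left to right. I'll refine the camera height from the known hole spacing and compute the offset.

```bash
cat >> h.py <<'E'
DZ=-.003
def off(f,hz,pz,uvh,uvp,dz=None):
    "tray pose in tool and stand pose in tool, by wrist frame f; hz,pz world heights"
    d=np.load(f);s=dict(eef_pos=d["pos"],tool_rot=d["rot"])
    K,D,P=cam("wrist",s);P=P.copy();P[2,3]+=DZ if dz is None else dz
    Rm=R.from_rotvec(s["tool_rot"]).as_matrix();a0=np.arctan2(Rm[1,0],Rm[0,0]);out=[]
    for z,uv in((hz,uvh),(pz,uvp)):
        p,r=fit((K,D,P),[[.07,.048,z],[.07,-.048,z]],np.array(uv)/1.5625,[*s["eef_pos"][:2],a0])
        out.append(p);print("world",p,"deg %.2f"%np.degrees(p[2]),"res",r.round(2).tolist())
    e=out[1]-out[0];e3=Rm.T@[e[0],e[1],0]
    print("stand-tray in tool mm",e3*1e3,"units",e3/.03,"yaw units %.3f"%(-np.degrees(e[2])/6))
E
python3 - <<'E'
from h import *
z=np.load("w3.npz")["pos"][2]-.0373
for dz in(0,-.003,-.004):off("w3.npz",z+.005,.104,[(249,172),(550,172)],[(264,163),(531,162)],dz)
E
```

```text
world [ 0.505  -0.0601 -0.3534] deg -20.25 res [[-2.52, 0.21], [2.53, 0.21]]
world [ 0.5064 -0.0603 -0.3499] deg -20.05 res [[-0.27, 0.02], [0.27, 0.02]]
stand-tray in tool mm [ 1.374  -0.3807 -0.002 ] units [ 0.0458 -0.0127 -0.0001] yaw units -0.034
world [ 0.5051 -0.0602 -0.3535] deg -20.25 res [[-4.33, 0.36], [4.34, 0.37]]
world [ 0.5065 -0.0603 -0.3499] deg -20.05 res [[-1.62, 0.12], [1.62, 0.11]]
stand-tray in tool mm [ 1.3395 -0.3695 -0.0019] units [ 0.0447 -0.0123 -0.0001] yaw units -0.034
world [ 0.5052 -0.0602 -0.3535] deg -20.25 res [[-4.95, 0.42], [4.96, 0.43]]
world [ 0.5065 -0.0603 -0.3499] deg -20.05 res [[-2.08, 0.16], [2.08, 0.14]]
stand-tray in tool mm [ 1.3282 -0.3658 -0.0019] units [ 0.0443 -0.0122 -0.0001] yaw units -0.034
```

Request:
apply_moves(
  rows=[
    {"grip": 1,"travel": [0.045,-0.01,0],"yaw": -0.03},
    {"grip": 1,"travel": [0.045,-0.01,0.4],"yaw": -0.03},
    {"grip": 1,"travel": [0.045,-0.01,0.8],"yaw": -0.03},
    {"grip": 1,"travel": [0.045,-0.01,1.2],"yaw": -0.03},
    {"grip": 1,"travel": [0.045,-0.01,1.3],"yaw": -0.03},
  ],
)

```text
time: 4.92
eef_pos: [0.5064, -0.0593, 0.1232]
tool_rot: [3.093, -0.547, -0.003]
force: [0.7, -0.8, -1.6]
finger_gap: 0.151
grasp_force: 59.1
```

Request:
apply_moves(
  rows=[
    {"grip": 1,"travel": [0,0,0.2],"yaw": 0},
    {"grip": 1,"travel": [0,0,0.4],"yaw": 0},
    {"grip": 1,"travel": [0,0,0.6],"yaw": 0},
    {"grip": 1,"travel": [0,0,0.8],"yaw": 0},
    {"grip": 1,"travel": [0,0,0.8],"yaw": 0},
  ],
)

```text
time: 5.55
eef_pos: [0.5067, -0.0593, 0.1]
tool_rot: [3.094, -0.547, -0.001]
force: [-0.2, -0.1, -1.5]
finger_gap: 0.152
grasp_force: 59.1
```

Run:
```python
from h import *
go(.506,-.060,.0593,-20.1)
```

```text
at [ 0.5067 -0.0593  0.1   ] deg -20.04 tilt 0.0007 gap 0.152 t 5.55 F [-0.1856 -0.063  -1.4883] grasp 59.1
travel [-0.011  0.03   1.355] yaw 0.009
```

Request:
apply_moves(
  rows=[
    {"grip": 1,"travel": [0,0,0.4],"yaw": 0},
    {"grip": 1,"travel": [0,0,0.8],"yaw": 0},
    {"grip": 1,"travel": [0,0,1.15],"yaw": 0},
    {"grip": 1,"travel": [0,0,1.32],"yaw": 0},
    {"grip": 1,"travel": [0,0,1.36],"yaw": 0},
  ],
)

```text
time: 6.18
eef_pos: [0.5066, -0.0593, 0.0595]
tool_rot: [3.094, -0.547, -0.001]
force: [-8.4, 0.7, 24.9]
finger_gap: 0.151
grasp_force: 62.9
```

Request:
apply_moves(
  rows=[
    {"grip": 1,"travel": [0,0,0.02],"yaw": 0},
    {"grip": 1,"travel": [0,0,0.02],"yaw": 0},
    {"grip": 1,"travel": [0,0,0.02],"yaw": 0},
  ],
)

```text
time: 6.55
eef_pos: [0.5066, -0.0593, 0.0596]
tool_rot: [-3.094, 0.547, 0.001]
force: [-7.5, 0.8, 17.8]
finger_gap: 0.149
grasp_force: 62.0
```

Run:
```python
from h import *
go(.506,-.060,.0593,-20.1)
s=manip.state();im=manip.get_image('wrist');np.savez('w4.npz',im=im,pos=s['eef_pos'],rot=s['tool_rot']);big(im,1.5625,'pics/w4.png')
```

```text
at [ 0.5066 -0.0593  0.0596] deg -20.05 tilt 0.0004 gap 0.149 t 6.55 F [-7.5298  0.8    17.831 ] grasp 62.0
travel [-0.011  0.029  0.009] yaw 0.008
```

View pics/w4.png

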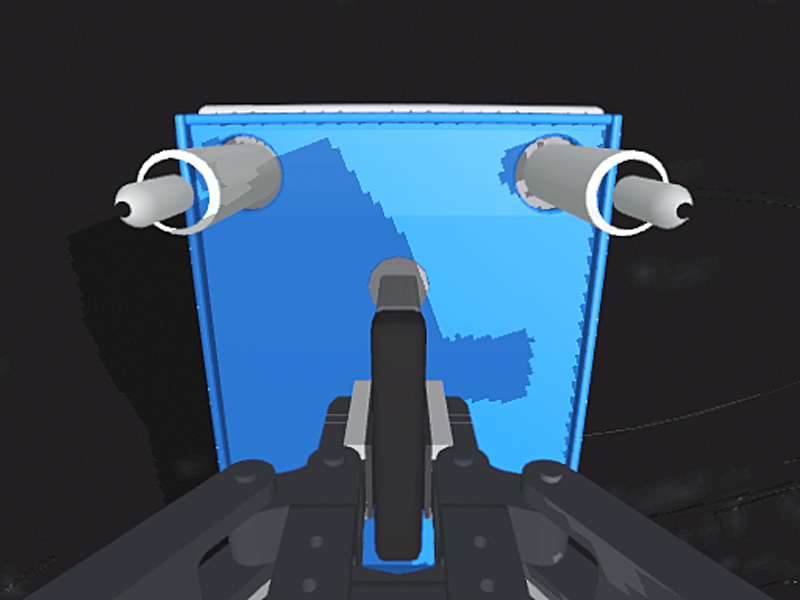

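Tray one is seated: the posts come through the front holes and there is a firm contact force. Release it and lift.

Request:
apply_moves(
  rows=[
    {"grip": 0.3,"travel": [0,0,0],"yaw": 0},
    {"grip": -0.3,"travel": [0,0,0],"yaw": 0},
    {"grip": -0.5,"travel": [0,0,0],"yaw": 0},
    {"grip": -0.5,"travel": [0,0,0],"yaw": 0},
    {"grip": -0.5,"travel": [0,0,-0.4],"yaw": 0},
  ],
)

```text
time: 7.22
eef_pos: [0.5065, -0.0593, 0.0709]
tool_rot: [3.093, -0.547, -0.002]
force: [-0.3, 0.3, 0.3]
finger_gap: 0.751
grasp_force: 0.0
```

Request:
apply_moves(
  rows=[
    {"grip": -0.5,"travel": [0,0,-1.2],"yaw": 0},
    {"grip": -0.5,"travel": [0,0,-2.4],"yaw": 0},
    {"grip": -1,"travel": [0,0,-4],"yaw": 0},
    {"grip": -1,"travel": [0,0,-5],"yaw": 0},
    {"grip": -1,"travel": [0,0,-5],"yaw": 0},
  ],
)

```text
time: 7.85
eef_pos: [0.5078, -0.0594, 0.2238]
tool_rot: [-3.093, 0.547, -0.007]
force: [0.2, -0.2, -0.7]
finger_gap: 0.996
grasp_force: 0.0
```

Run:
```python
from h import *
s=manip.state();im=manip.get_image('wrist');np.savez('w5.npz',im=im,pos=s['eef_pos'],rot=s['tool_rot']);big(im,1.5625,'pics/w5.png')
go(.492,.292,.2,17.2,s)
```

```text
at [ 0.5078 -0.0594  0.2238] deg -20.05 tilt 0.0044 gap 0.996 t 7.85 F [ 0.1554 -0.2377 -0.7316] grasp 0.0
travel [ -4.514 -10.821   0.791] yaw -6.209
```

View pics/w5.png

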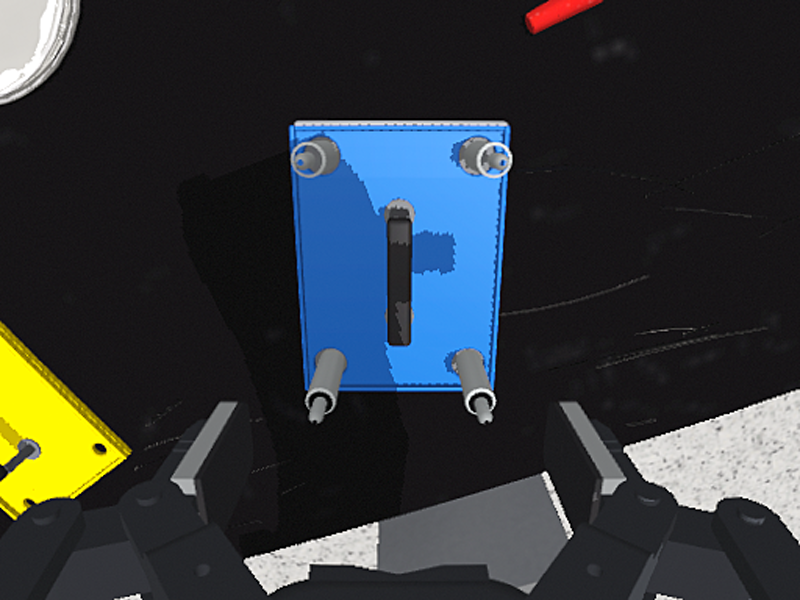

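Blue sits flat with all four posts through its holes; the shoulder rings are at about (308,160), (494,160), (317,402) and (480,402). Moving to the yellow tray.

Request:
apply_moves(
  rows=[
    {"grip": -1,"travel": [-0.6,-1.5,0],"yaw": -1},
    {"grip": -1,"travel": [-1.4,-3.3,0],"yaw": -2.3},
    {"grip": -1,"travel": [-2.1,-5.1,0.3],"yaw": -3.6},
    {"grip": -1,"travel": [-2.8,-6.9,0.5],"yaw": -4.9},
    {"grip": -1,"travel": [-3.5,-8.5,0.7],"yaw": -6.2},
  ],
)

```text
time: 8.52
eef_pos: [0.4949, 0.2181, 0.199]
tool_rot: [3.105, 0.476, -0.002]
force: [0.6, -0.5, 0.1]
finger_gap: 0.998
grasp_force: 0.0
```

Run:
```python
from h import *
go(.492,.292,.2,17.2)
```

```text
at [0.4949 0.2181 0.199 ] deg 17.44 tilt 0.0013 gap 0.998 t 8.53 F [ 0.5623 -0.4586  0.1409] grasp 0.0
travel [ 0.647 -2.378 -0.033] yaw 0.040
```

Request:
apply_moves(
  rows=[
    {"grip": -1,"travel": [0.4,-1.5,0],"yaw": 0.04},
    {"grip": -1,"travel": [0.65,-2.38,0],"yaw": 0.04},
    {"grip": -1,"travel": [0.65,-2.38,0],"yaw": 0.04},
    {"grip": -1,"travel": [0.65,-2.38,0],"yaw": 0.04},
  ],
)

```text
time: 9.02
eef_pos: [0.493, 0.2893, 0.1994]
tool_rot: [3.107, 0.461, -0.002]
force: [0.2, -1.0, 0.7]
finger_gap: 1.002
grasp_force: 0.0
```

Run:
```python
from h import *
s=manip.state();im=manip.get_image('wrist');np.savez('w6.npz',im=im,pos=s['eef_pos'],rot=s['tool_rot']);big(im,1.5625,'pics/w6.png')
C=cam("wrist",s);L=[[a*.07,b*.048,.005] for a in(1,-1) for b in(1,-1)]
pr=proj(C,model([.494,.290,np.radians(17.25)],L));uv=[]
for x,y in pr:
    x0,y0=int(x)-16,int(y)-16
    k=(im[y0:y0+32,x0:x0+32,0]<70).astype(np.uint8);n,l,st,c=cv2.connectedComponentsWithStats(k)
    i=1+np.argmax(st[1:,4]);uv.append(c[i]+[x0,y0]);print(st[i],uv[-1],(x,y))
p,r=fit(C,L,np.array(uv),[.492,.292,.3]);print(p,np.degrees(p[2]),r.round(2).tolist())
go(p[0],p[1],.037,np.degrees(p[2]))
```

```text
[ 10  11  12  12 114] [201.6579  95.4298] (np.float64(202.6780687742334), np.float64(95.978713192525))
[ 10  10  11  12 108] [301.9815  94.6481] (np.float64(303.70895999831987), np.float64(95.28394080158819))
[11 12 11  8 66] [209.0152 229.2727] (np.float64(209.76156563947183), np.float64(230.53179217368245))
[10 12 11  8 65] [297.1077 228.5385] (np.float64(298.62137268383833), np.float64(229.98171590205976))
[0.4945 0.2915 0.302 ] 17.300586258323047 [[-0.41, -0.4], [0.38, -0.42], [-0.4, 0.51], [0.44, 0.63]]
at [0.4932 0.289  0.1996] deg 16.86 tilt 0.0011 gap 1.002 t 9.07 F [-0.     -0.1355 -0.0788] grasp 0.0
travel [ 0.069 -0.07   5.419] yaw -0.074
```

View pics/w6.png

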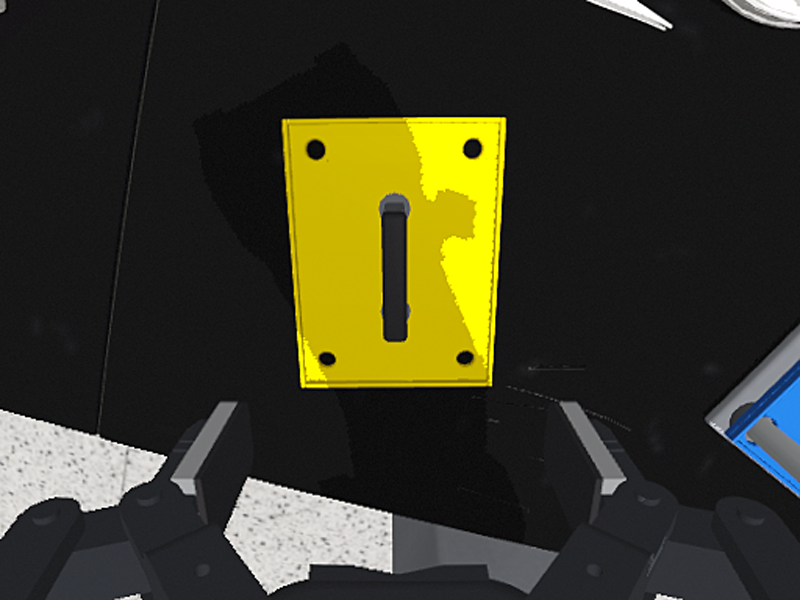

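The narrow-holed yellow tray's holes are at (315,149), (472,148), (327,358) and (464,357), which matches the fit. Descend and grip.

Request:
apply_moves(
  rows=[
    {"grip": -1,"travel": [0.07,-0.07,2],"yaw": -0.07},
    {"grip": -1,"travel": [0.07,-0.07,3.6],"yaw": -0.07},
    {"grip": -1,"travel": [0.07,-0.07,5],"yaw": -0.07},
    {"grip": -1,"travel": [0.07,-0.07,5.42],"yaw": -0.07},
    {"grip": -1,"travel": [0.07,-0.07,5.42],"yaw": -0.07},
  ],
)

```text
time: 9.7
eef_pos: [0.4948, 0.2924, 0.0377]
tool_rot: [3.106, 0.472, -0.001]
force: [-0.1, 0.7, 0.4]
finger_gap: 0.997
grasp_force: 0.0
```

Request:
apply_moves(
  rows=[
    {"grip": 0.3,"travel": [0,0,0],"yaw": 0},
    {"grip": 1,"travel": [0,0,0],"yaw": 0},
    {"grip": 1,"travel": [0,0,0],"yaw": 0},
    {"grip": 1,"travel": [0,0,0],"yaw": 0},
    {"grip": 1,"travel": [0,0,0],"yaw": 0},
  ],
  newtons=60,
)

```text
time: 10.32
eef_pos: [0.4948, 0.2929, 0.0379]
tool_rot: [-3.106, -0.473, -0.001]
force: [-1.8, -1.1, 7.5]
finger_gap: 0.153
grasp_force: 59.0
```

Request:
apply_moves(
  rows=[
    {"grip": 1,"travel": [0,0,-1],"yaw": 0},
    {"grip": 1,"travel": [0,0,-2.2],"yaw": 0},
    {"grip": 1,"travel": [0,0,-3.4],"yaw": 0},
    {"grip": 1,"travel": [0,0,-4.5],"yaw": 0},
    {"grip": 1,"travel": [0,0,-4.5],"yaw": 0},
  ],
)

```text
time: 10.95
eef_pos: [0.4955, 0.2934, 0.1745]
tool_rot: [-3.104, -0.473, -0.005]
force: [0.1, -0.7, -3.5]
finger_gap: 0.149
grasp_force: 59.2
```

Run:
```python
from h import *
go(.506,-.0595,.165,-20.05)
```

```text
at [0.4955 0.2934 0.1745] deg 17.32 tilt 0.0036 gap 0.149 t 10.95 F [ 0.132  -0.656  -3.4616] grasp 59.2
travel [-3.168 11.333  0.296] yaw 6.229
```

Request:
apply_moves(
  rows=[
    {"grip": 1,"travel": [-0.4,1.4,0],"yaw": 1},
    {"grip": 1,"travel": [-0.9,3.1,0],"yaw": 2.3},
    {"grip": 1,"travel": [-1.4,4.9,0],"yaw": 3.6},
    {"grip": 1,"travel": [-1.9,6.7,0],"yaw": 4.9},
    {"grip": 1,"travel": [-2.4,8.4,0],"yaw": 6.2},
  ],
)

```text
time: 11.58
eef_pos: [0.5003, 0.0288, 0.1715]
tool_rot: [3.093, -0.549, -0.002]
force: [0.4, -0.2, -2.3]
finger_gap: 0.151
grasp_force: 59.2
```

Run:
```python
from h import *
go(.506,-.0595,.165,-20.05)
```

```text
at [0.5003 0.0288 0.1715] deg -20.13 tilt 0.0012 gap 0.151 t 11.57 F [ 0.4355 -0.2147 -2.3056] grasp 59.2
travel [1.192 2.699 0.218] yaw -0.014
```

Request:
apply_moves(
  rows=[
    {"grip": 1,"travel": [0.7,1.6,0],"yaw": 0},
    {"grip": 1,"travel": [1.19,2.7,0.2],"yaw": 0},
    {"grip": 1,"travel": [1.19,2.7,0.2],"yaw": 0},
    {"grip": 1,"travel": [1.19,2.7,0.2],"yaw": 0},
    {"grip": 1,"travel": [1.19,2.7,0.2],"yaw": 0},
  ],
)

```text
time: 12.2
eef_pos: [0.5069, -0.0564, 0.1661]
tool_rot: [-3.095, 0.539, 0.001]
force: [0.9, -0.2, -1.8]
finger_gap: 0.151
grasp_force: 59.3
```

Run:
```python
from h import *
s=manip.state();im=manip.get_image('wrist');np.savez('w7.npz',im=im,pos=s['eef_pos'],rot=s['tool_rot'])
a,b=im[75:150,110:210],im[75:150,300:400]
big(np.hstack([a,b]),4,'pics/w7.png')
go(.506,-.0595,.165,-20.05,s)
```

```text
at [ 0.5069 -0.0564  0.1661] deg -19.78 tilt 0.0006 gap 0.151 t 12.20 F [ 0.8983 -0.2339 -1.7956] grasp 59.3
travel [0.006 0.106 0.038] yaw 0.045
```

View pics/w7.png

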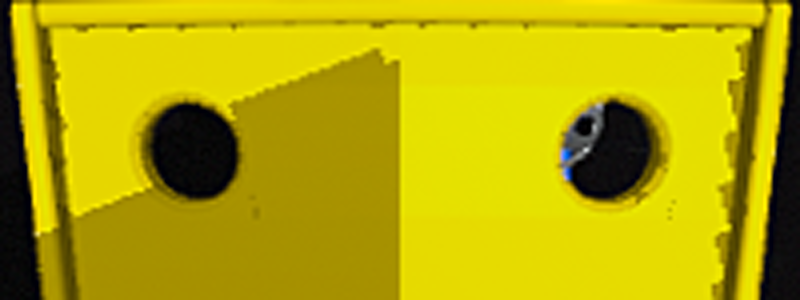

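The right pin tip is at image (346.5,106.5); hole centres are (158.2,112.5) and (353,112.5). The tray is about 3 mm off sideways and slightly rotated, so I'll compute the correction.

Run:
```python
from h import *
d=np.load("w7.npz");s=dict(eef_pos=d["pos"],tool_rot=d["rot"]);C=cam("wrist",s)
z=s["eef_pos"][2]-.0378+.003
h=back(C,[[158.2,112.5],[353,112.5]],z);print("holes",h,np.linalg.norm(h[0]-h[1]))
pin=back(C,[[346.5,106.5]],.104);print("pin",pin)
a=np.radians(-20.05)
st=pin[0,:2]-model([0,0,a],[[.07,-.048,0]])[0,:2];print("stand from pin",st)
e=h[0]-h[1];ty=np.arctan2(e[1],e[0])-np.pi/2
t=h.mean(0)[:2]-model([0,0,ty],[[.07,0,0]])[0,:2];print("tray",t,np.degrees(ty))
print("tray-tcp", t-s["eef_pos"][:2])
tc=s["eef_pos"][:2]+st-t
print("targets");go(*tc,.166,-20.05)
```

```text
holes [[ 0.5879 -0.0349  0.1313]
 [ 0.5553 -0.1254  0.1313]] 0.09622791833547041
pin [[ 0.555  -0.1295  0.104 ]]
stand from pin [ 0.5057 -0.0604]
tray [ 0.5057 -0.0565] -19.7820454205651
tray-tcp [-0.0012 -0.    ]
targets
at [ 0.507  -0.0565  0.1663] deg -19.78 tilt 0.0003 gap 0.147 t 12.25 F [-0.2267  1.3288 -2.2882] grasp 59.3
travel [0.041 0.124 0.009] yaw 0.045
```

Request:
apply_moves(
  rows=[
    {"grip": 1,"travel": [0.04,0.12,0],"yaw": 0.045},
    {"grip": 1,"travel": [0.04,0.12,0],"yaw": 0.045},
    {"grip": 1,"travel": [0.04,0.12,0],"yaw": 0.045},
    {"grip": 1,"travel": [0.04,0.12,0],"yaw": 0.045},
  ],
)

```text
time: 12.75
eef_pos: [0.5069, -0.0612, 0.1664]
tool_rot: [-3.093, 0.549, -0.0]
force: [-0.6, -0.4, -2.4]
finger_gap: 0.148
grasp_force: 59.3
```

Run:
```python
from h import *
s=manip.state();im=manip.get_image('wrist');np.savez('w8.npz',im=im,pos=s['eef_pos'],rot=s['tool_rot'])
a,b=im[75:150,110:210],im[75:150,300:400]
big(np.hstack([a,b]),4,'pics/w8.png')
go(.5071,-.0604,.166,-20.05,s)
```

```text
at [ 0.5069 -0.0612  0.1664] deg -20.13 tilt 0.0001 gap 0.148 t 12.75 F [-0.6485 -0.3551 -2.3636] grasp 59.3
travel [-0.004 -0.026  0.014] yaw -0.013
```

View pics/w8.png

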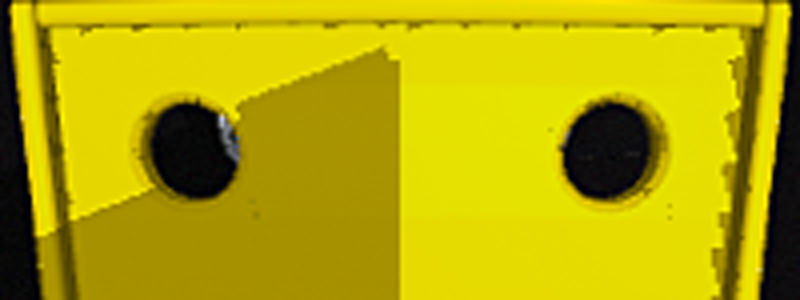

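Aligned within about 0.8 mm: the left pin just shows at the hole's inner edge and the right one does not. A small shift back, then a guarded descent.

Request:
apply_moves(
  rows=[
    {"grip": 1,"travel": [0,-0.025,0],"yaw": -0.01},
    {"grip": 1,"travel": [0,-0.025,0.3],"yaw": -0.01},
    {"grip": 1,"travel": [0,-0.025,0.6],"yaw": -0.01},
    {"grip": 1,"travel": [0,-0.025,0.7],"yaw": -0.01},
    {"grip": 1,"travel": [0,-0.025,0.7],"yaw": -0.01},
  ],
)

```text
time: 13.42
eef_pos: [0.507, -0.0606, 0.1451]
tool_rot: [3.093, -0.548, -0.001]
force: [-1.0, 0.2, -2.1]
finger_gap: 0.149
grasp_force: 59.3
```

Run:
```python
from h import *
go(.5071,-.0604,.1198,-20.05)
s=manip.state();im=manip.get_image('wrist');np.savez('w9.npz',im=im,pos=s['eef_pos'],rot=s['tool_rot'])
C=cam("wrist",s)
P=proj(C,model([.5057,-.0604,np.radians(-20.05)],[[.07,.048,.104],[.07,-.048,.104]]));print("pins expected",P)
# non-yellow region of each hole, grey values as text
for x0 in(144,338):
    q=im[98:128,x0:x0+30].astype(int)
    m=q[...,0]-q[...,2]
    for r in range(0,30,1):print("".join("." if m[r,c]>50 else ("#" if q[r,c].max()<40 else "o") for c in range(30)))
    print()
```

```text
at [ 0.507  -0.0606  0.1451] deg -20.07 tilt 0.0007 gap 0.149 t 13.43 F [-1.0325  0.1879 -2.1324] grasp 59.3
travel [ 0.    -0.007  0.842] yaw -0.004
pins expected [[161.4847 111.9736]
 [348.955  111.8638]]
..............................
..............................
..............oo..............
..........###ooo..............
........#####ooo##oo..........
.......######oo#ooooo.........
......######oooooooooo........
.....o######ooooooooooo.......
.....#######oooooooooooo......
....o#######oooooooooooo......
....########ooooooooooooo.....
....########ooo###ooooooo.....
....########ooo###ooooooo.....
....########ooo###oooooooo....
....########oooo##oooooooo....
....#########ooo###ooooooo....
....#########ooooooooooooo....
....##########oooooooooooo....
.....##########ooooooooooo....
.....###########oooooooooo....
......###########oooooooo.....
......############ooooooo.....
.......############ooooo......
........###########oooo.......
.........##########oooo.......
...........o#######ooo........
.............oo##o............
..............................
.........................
[... 267 characters left out ...]
ooo########.......
.....oooooooooo########o......
....ooooooooooo#########......
....oooooooooooo########......
...ooooooo##oooo########o.....
...ooooo#####ooo########o.....
..ooooooo###ooo#########o.....
..oooooo####ooo#########o.....
..ooooooo###ooo#########o.....
...oooooooooooo#########......
...ooooooooooo##########......
...oooooooooo###########......
...ooooooooo###########.......
...oooooooo############.......
...ooooooo############........
....ooooo############.........
.....ooo############o.........
......o############...........
........#########.............
............##................
..............................
..............................
..............................
```

Pins measure at (160,110.5) and (348.5,111), within 1 px of expected. Descending with a small trim.

Request:
apply_moves(
  rows=[
    {"grip": 1,"travel": [0.02,-0.02,0],"yaw": 0},
    {"grip": 1,"travel": [0.02,-0.02,0.2],"yaw": 0},
    {"grip": 1,"travel": [0.02,-0.02,0.4],"yaw": 0},
    {"grip": 1,"travel": [0.02,-0.02,0.5],"yaw": 0},
    {"grip": 1,"travel": [0.02,-0.02,0.5],"yaw": 0},
  ],
)

```text
time: 14.1
eef_pos: [0.5078, -0.0602, 0.1301]
tool_rot: [3.093, -0.548, -0.001]
force: [0.1, -0.2, -2.5]
finger_gap: 0.151
grasp_force: 59.3
```

Request:
apply_moves(
  rows=[
    {"grip": 1,"travel": [0,0,0.15],"yaw": 0},
    {"grip": 1,"travel": [0,0,0.28],"yaw": 0},
    {"grip": 1,"travel": [0,0,0.34],"yaw": 0},
    {"grip": 1,"travel": [0,0,0.34],"yaw": 0},
    {"grip": 1,"travel": [0,0,0.34],"yaw": 0},
  ],
)

```text
time: 14.72
eef_pos: [0.508, -0.0602, 0.1203]
tool_rot: [-3.093, 0.548, -0.0]
force: [0.2, 0.5, -1.6]
finger_gap: 0.15
grasp_force: 59.3
```

Run:
```python
from h import *
go(.5071,-.0604,.1198,-20.05)
```

```text
at [ 0.508  -0.0602  0.1203] deg -20.08 tilt 0.0001 gap 0.150 t 14.72 F [ 0.1609  0.4561 -1.6092] grasp 59.3
travel [-0.026  0.016  0.016] yaw -0.004
```

Request:
apply_moves(
  rows=[
    {"grip": 1,"travel": [0,0,0.02],"yaw": 0},
    {"grip": 1,"travel": [0,0,0.04],"yaw": 0},
    {"grip": 1,"travel": [0,0,0.04],"yaw": 0},
    {"grip": 1,"travel": [0,0,0.04],"yaw": 0},
  ],
)

```text
time: 15.22
eef_pos: [0.5081, -0.0602, 0.1198]
tool_rot: [-3.093, 0.548, -0.001]
force: [-6.5, 1.0, 18.0]
finger_gap: 0.148
grasp_force: 62.1
```

Contact came at exactly the seated height. Release and retreat.

Request:
apply_moves(
  rows=[
    {"grip": 0.3,"travel": [0,0,0],"yaw": 0},
    {"grip": -0.3,"travel": [0,0,0],"yaw": 0},
    {"grip": -0.5,"travel": [0,0,0],"yaw": 0},
    {"grip": -0.5,"travel": [0,0,0],"yaw": 0},
    {"grip": -0.5,"travel": [0,0,-0.4],"yaw": 0},
  ],
)

```text
time: 15.85
eef_pos: [0.5075, -0.0602, 0.1309]
tool_rot: [3.093, -0.547, -0.002]
force: [-0.4, -0.6, 1.0]
finger_gap: 0.752
grasp_force: 0.0
```

Request:
apply_moves(
  rows=[
    {"grip": -0.5,"travel": [0,0,-1.2],"yaw": 0},
    {"grip": -0.5,"travel": [0,0,-2.4],"yaw": 0},
    {"grip": -0.5,"travel": [0,0,-3.6],"yaw": 0},
    {"grip": -0.5,"travel": [0,0,-3.6],"yaw": 0},
    {"grip": -0.5,"travel": [0,0,-3.6],"yaw": 0},
  ],
)

```text
time: 16.48
eef_pos: [0.5077, -0.0602, 0.2391]
tool_rot: [-3.093, 0.547, -0.0]
force: [-0.5, 0.1, -0.7]
finger_gap: 0.75
grasp_force: 0.0
```

Run:
```python
from h import *
s=manip.state();im=manip.get_image("wrist").astype(int);C=cam("wrist",s)
m=((im[...,0]>110)&(im[...,2]<90)).astype(np.uint8)
c=max(cv2.findContours(m,0,1)[0],key=cv2.contourArea)
W=back(C,c[:,0],.093)[:,:2];print(cv2.minAreaRect((W*1000).astype(np.float32)))
go(.5071,-.0604,.1198,-20.05)
# pin tips expected at the hole places
print(proj(C,model([.506,-.0604,np.radians(-20.05)],[[a*.07,b*.048,.104] for a in(1,-1) for b in(1,-1)])))
L=model([.506,-.0604,np.radians(-20.05)],[[a*.07,b*.048,.087] for a in(1,-1) for b in(1,-1)])
for x,y in proj(C,L):
    q=im[int(y)-14:int(y)+14,int(x)-14:int(x)+14]
    for r in q[::2]:print("".join("." if v[0]-v[2]>50 else("#" if v.max()<60 else "o") for v in r))
    print()
```

```text
((507.4156494140625, -59.90571594238281), (132.31788635253906, 175.89910888671875), 69.94290161132812)
at [ 0.5076 -0.0602  0.2386] deg -20.07 tilt 0.0008 gap 0.748 t 16.52 F [0.0961 0.6328 0.0752] grasp 0.0
travel [-0.009  0.012  3.96 ] yaw -0.004
[[194.3517 102.3025]
 [317.0498 102.2519]
 [203.1551 260.6164]
 [308.0636 260.5595]]
............................
............................
............................
...........ooooo............
.........ooooooooooo........
........ooooooooooooo.......
.......oooooooooooooo.......
.......oooooooooooooo.......
........ooooooooooooo.......
.........ooooooooooo........
............oooooo..........
............................
............................
............................

............................
............................
............................
............ooooo...........
.........oooooooooo.........
.......oooooooooooo#........
.......oooooooooooooo.......
.......ooooooooooooooo......
.......oooooooooooooo.......
........oooooooooooo........
..........ooooo.............
............................
...........
[... 160 characters left out ...]
...
.............#oo............
.........###ooooooo.........
.........##oooooooo#........
.........#ooooooooo#........
.........oooooooooo.........
.........ooooooooo..........
.........oooooooo...........
.........oooooooo...........
.............o..............
............................

............................
............................
............................
............................
............................
.........#ooooooo##.........
........##oooooooo#.........
........##ooooooooo.........
.........##oooooooo.........
...........ooooooooo........
............oooooooo........
............oooooooo........
..............o.............
............................
```

All four holes have their pins through them, and the tray's apparent size at 93 mm rim height (132.3 × 175.9 mm) shows it is seated flat. Handing in.

```bash
python3 -c "
from plant import manip
print(manip.sign_off())"
```

```text
the job is handed in; nothing more can be done
None
```

Both trays are on the stand, blue on the bottom shoulders and yellow on the upper ones. Each was held until it touched down and then released, and the job was handed in at about 16.5 s; the sign-off did not report a verdict.

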